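Open the patch press and slide the sample onto the cooling plate

TASK

The patch on the board sample has set: open the press by pushing its handle bar up from underneath with the fingertips, past the balance point, so that the arm stays raised on its own. Then push the sample sideways along the bench, out from under the press, until it lies on the thin metal cooling plate. Do not grip the handle bar, do not lift or tip the sample, and leave everything else on the bench where it is.

Things in the scene. Friction and masses are not known exactly. Their poses are not given: they have to be found in the camera images.
- press_arm (a joint): Angle of the press arm about its level hinge. 0 = down (level; the start); grows as the handle rises and swings back over the hinge, to a stop at 1.75 (just past vertical). Balance point near 1.0: below it the arm falls back to 0, above it falls on by itself to the stop and stays. Lightly damped; lifting the handle takes 2 to 3.5 N at the start, less further up.
- pivot (a point): Centre of the press's hinge axis, 80 mm above the bench, fixed. Axes: x level, from the handle (arm down) to the hinge, roughly from the robot's right to its left; y level along the hinge; z up. Around it: foot plate 150 mm wide (y) from 40 mm in front (-x) to 115 mm behind the hinge; two cheeks 102 mm high within 42 mm either side; a counterweight roll 85 mm above the hinge when the arm is down.
- handle (a point): Centre of the black round handle bar, 20 mm thick, 130 mm long, lying across the free end of the press arm (along the hinge). With the arm down it is 225 mm in front of the hinge and 76 mm above the bench, with free space under and before it. It turns with the arm on a 225 mm circle about the hinge. Axes as the pivot's when the arm is down.
- sample: Loose piece of blue-green board with a pale patch on top, 60 x 60 mm and 24 mm high, about 0.15 kg. Lies under the press pad on a thin black sheet (no step) on the bench; origin at the centre of its underside. At the start its x is along the press's x to within 0.15 rad.
- plate: Cooling plate: bare flat sheet metal 140 mm (its x) by 120 mm (its y), lying on the bench and so thin that things slide onto it without a step. Fixed. Its centre is about 130 mm from the sample along the press's y, on the side towards the robot or on the far side. Its axes are the press's. Origin at its centre, at bench height.
- tray: Grey open plastic tray 130 (its x) x 80 (its y) x 26 mm high with small valve fittings in it, fixed, on the side of the press opposite the cooling plate; its near wall is at least 50 mm from the sample. Origin at the centre of its underside. Not to be used.
- tape: Bystander: roll of tape lying flat, 72 mm across, 25 mm high; origin at the centre of its underside.
- seam_roller: Bystander: small hand roller, about 155 mm long, 32 mm high, lying on the bench; origin on the bench under its rubber wheel, handle towards its -x.
- glue_bottle: Bystander: white bottle 54 mm across, 130 mm high; origin at the centre of its underside.
- primer_can: Bystander: can 66 mm across, 100 mm high; origin at the centre of its underside.
- scraper: Bystander: flat scraper, 200 mm long, lying flat on the bench away from the press.
- cup: Bystander: clear cup 72 mm across, 85 mm high, origin at the centre of its underside.
- offcut: Bystander: plain blue-green offcut of board without a patch, 110 x 70 x 24 mm, origin at the centre of its underside; away from the press.
- pad (a point): Centre of the underside of the square pressing pad (56 x 56 mm) beneath the arm, 125 mm in front of the hinge, 25.5 mm above the bench when down, just over the sample. The arm is an aluminium bar 40 mm wide, 12 mm thick, at hinge height. Fully raised, arm and pad are behind a line 40 mm in front of the hinge.
Things that resemble listed ones, but are neither listed nor needed, are in the scene too. Leave any orange or pink look-alike of the sample alone.

How it is judged:
By the outcome, as a careful person would: the job done as asked, in the order asked, and still so for the second after the job is handed in, with the robot touching nothing.
It also fails if it takes over 53 s, if anything falls off the work surface, if the arm or the gripper's body presses on something with over 40 N, if the wrist force passes 120 N, or if a joint passes its speed limit or range.

ROBOT

A 6-joint arm with a two-finger parallel gripper is mounted at the origin on the work surface. World frame = base frame: x ahead of the robot, y to its left, z up, the work surface at z = 0. Lengths are in m, angles in rad, forces in N, time in s.
With the tool pointing down it reaches from about 0.275 to 0.725 m from the base axis. Payload 15.9 kg.
Tool frame: the origin (TCP) lies midway between the tips of the shut fingers; the grasp point (between the pads) lies 19 mm behind it; x points along the fingers, y is the direction in which the jaws open and shut, and the axes are right-handed (so a half turn about x gives the same grasp; the last joint's range is limited). The gripper opens to 85 mm and grips with 20 to 120 N. Pads are 22 mm wide; open, the fingers measure 114 mm over their backs; the gripper's body (76 mm by 85 mm) begins 54 mm behind the grasp point. The pads swing forward as they close: fully open they stand 13 mm farther back than shut.
Start: joints at [-1.282, 0.213, -0.034, 1.323, 0, 1.571], TCP at [0.142, -0.479, 0.231] pointing down, gripper open.
Joint ranges: [-2.98, 2.98], [-0.74, 1.72], [-1.14, 1.35], [-2.1, 2.04], [-1.57, 1.44], [-3.14, 3.14]. Speed limits (rad/s): [1.89, 1.89, 2.39, 2.57, 3.14, 3.14].

INTERFACE

Orientations are given as a 3x3 rotation matrix whose columns are the frame's x, y, z axes.
In Python, from workcell import r gives the robot as it stands. The module is installed in compiled form; this text tells all that it offers.
- The arm moves only by the shell command python3 -m pendant 'ROWS'. ROWS is JSON, a list of rows, each an object of numbers: "wx", "wy", "wz": the turn, a rotation vector about the tool's x, y, z in degrees; "x", "y", "z": the shift along the tool's x, y, z in m; "jaw": the finger opening in m, from 0 to 0.0854. A call has exactly 5 rows; each row is the pose to reach, as a shift and turn from the pose commanded when the call began, along the tool's axes at that moment; what a row does not reach only later rows make up. A row lasts 1/12 s, in which the tool goes at most 41.7 mm and 7.16 degrees, less where a joint would pass 70% of its speed; a pose out of reach is approached as far as the arm can. A call with a gripper value outside its range is refused whole. The fingers move at their own pace and stop on an object; the grip force is fixed at half the most. Time passes only in rows, so rows that repeat a pose let the fingers close, or fill a call up. It gives the time, the measured TCP pose, the force and the opening at its end, in the units of the state.
- r.sense(): the state, without advancing time (a new reading comes with each control period).
- r.grab_frame(name): name is "scene" or "top"; returns (picture, depth): 480x640x3 uint8, red, green, blue; 480x640 float32, m along the optical axis (not along the pixel's ray), 0 where there is no reading.
- r.camera_info(name): a dict with "fovy" (degrees; the focal length in pixels is half the picture's height over the tangent of half this angle, whatever the lens; pixels are square), "cx", "cy" (the principal point, pixels), "view" (4x4, takes a point from world to camera coordinates). Camera axes: x right, y down, z forward; pixel columns grow to the right and rows downward; lengths in m; the calibration is good to about 2 mm. A picture is of the moment at which its call begins. camera_info takes no time and is no camera call.
- r.close_job(): hands the job in, once; it reports no verdict.
Trained networks look in the newest picture that a camera, given by its name, has taken for a name from the list of things; names that differ only in an ending like _2 or _b are one class to them, and where a whole thing is asked for, a point or a joint stands for the part that bears it (a point fixed in the world has none). Each returns a list of dicts, best first, with "conf" (0 to 1); they miss things now and then, are a little off and sometimes report something else, mostly with a low value. They report only what shows in the picture. A call takes as long as a camera call. They do not tell look-alikes from the thing itself.
- r.boxes_of(camera, name): "box" ([left, top, right, bottom] in pixels, round what is visible of it).
- r.trace(camera, name): "region" (480x640 bool, what is visible of it) and "box" ([left, top, right, bottom] in pixels, round what is visible of it).
The state is a dict: "clock": time; "joint_positions": joint angles; "qd": joint speeds; "joint_efforts": joint torques, N m; "position": TCP position; "eef_rot": TCP orientation; "wrist_force": force on the tool from outside, world axes, zero at the start; "wrist_torque": the same for the moment, N m; "grip_width": finger opening in m.
Only numpy, scipy, OpenCV 4.12 (cv2) and the standard library are available. Lean on these libraries where they do the work, as an engineer would, in place of code of your own. Each camera call takes 0.05 s, during which the arm holds its last target.

## Working session

There is one attempt and no reset: what is moved stays moved. The work goes in short steps, Python scripts to look and compute and a shell command to move; the robot and the scene stay as the last step left them, time stands still between calls to the robot, and variables do not carry over. Pictures are saved under pics/ and viewed, and the job is handed in when it is done.

```bash
mkdir -p pics
cat > h.py <<'E'
from workcell import r
import numpy as np, cv2
def K(n):
    c=r.camera_info(n); f=240/np.tan(np.radians(c["fovy"])/2); return f,c["cx"],c["cy"],np.array(c["view"])
def world(n,u,v,d):
    f,cx,cy,V=K(n); p=np.array([(u-cx)/f*d,(v-cy)/f*d,d]); return np.linalg.inv(V)[:3]@np.append(p,1)
def at_z(n,u,v,z):
    f,cx,cy,V=K(n); I=np.linalg.inv(V); o=I[:3,3]; d=I[:3,:3]@np.array([(u-cx)/f,(v-cy)/f,1]); return o+d*(z-o[2])/d[2]
def proj(n,P):
    f,cx,cy,V=K(n); p=V[:3]@np.append(P,1); return p[0]/p[2]*f+cx,p[1]/p[2]*f+cy
def cloud(n,D):
    f,cx,cy,V=K(n); v,u=np.mgrid[:480,:640]; I=np.linalg.inv(V)
    P=np.stack([(u-cx)/f*D,(v-cy)/f*D,D],-1); return P@I[:3,:3].T+I[:3,3]
E
python3 - <<'E'
from h import *
for n in("scene","top"):
    p,d=r.grab_frame(n); cv2.imwrite(f"pics/{n}0.png",p[:,:,::-1]); np.save(n+"d0",d)
    c=r.camera_info(n);print(n,c["fovy"],c["cx"],c["cy"],np.round(np.linalg.inv(c["view"]),3).tolist())
    for k in("sample","plate","tray","handle","press_arm","pad","tape","seam_roller"):
        print(k,[(np.round(b["box"]).astype(int).tolist(),round(b["conf"],2)) for b in r.boxes_of(n,k)])
print(r.sense())
E
```

```text
scene 50.56653618964304 319.7452711251464 241.0973780806886 [[0.516, 0.568, -0.641, 1.373], [0.856, -0.325, 0.401, -0.515], [0.019, -0.756, -0.654, 0.9], [0.0, 0.0, 0.0, 1.0]]
sample [([239, 303, 269, 330], 0.97), ([329, 246, 362, 264], 0.67), ([456, 222, 484, 241], 0.59), ([241, 264, 275, 290], 0.57)]
plate [([286, 209, 341, 249], 0.61)]
tray [([348, 256, 408, 303], 0.92)]
handle [([295, 176, 398, 261], 0.71)]
press_arm [([297, 176, 399, 262], 0.85), ([258, 228, 281, 254], 0.51)]
pad [([295, 174, 400, 264], 0.92), ([126, 251, 164, 311], 0.37)]
tape [([258, 230, 282, 255], 0.76)]
seam_roller [([299, 302, 340, 358], 0.98)]
top 53.43632528223938 318.9799483776396 237.74838789808106 [[0.01, -0.989, 0.149, 0.347], [-1.0, -0.012, -0.014, -0.007], [0.016, -0.149, -0.989, 1.498], [0.0, 0.0, 0.0, 1.0]]
sample [([355, 237, 376, 260], 0.76), ([168, 196, 194, 221], 0.71), ([372, 204, 396, 228], 0.59), ([463, 246, 497, 290], 0.41), ([280, 249, 299, 254], 0.38)]
plate [([268, 264, 313, 302], 0.58)]
tray [([264, 185, 307, 216], 0.8)]
handle [([232, 212, 323, 258], 0.95)]
press_arm [([234, 212, 324
[... 259 characters left out ...]
93e+00,
        2.70940826e-05,  1.57080886e+00]), 'qd': array([-0.00126733,  0.00104296,  0.0009344 , -0.00058727, -0.00085477,
       -0.00301558]), 'joint_efforts': array([ 1.21542202e-03, -6.85962296e+01,  4.87323904e+01,  1.60213476e-03,
        2.43367795e-04, -2.93206347e-05]), 'position': array([ 0.14239718, -0.47925636,  0.23129623]), 'eef_rot': array([[ 1.31642249e-05,  2.84786680e-01, -9.58590917e-01],
       [ 5.08254544e-05, -9.58590916e-01, -2.84786679e-01],
       [-9.99999999e-01, -4.49718231e-05, -2.70935188e-05]]), 'wrist_force': array([-0.37678718, -0.30493773, -0.50122935]), 'wrist_torque': array([ 0.03002751, -0.04851901, -0.01552627]), 'grip_width': 0.08523530967804767}
```

View pics/scene0.png

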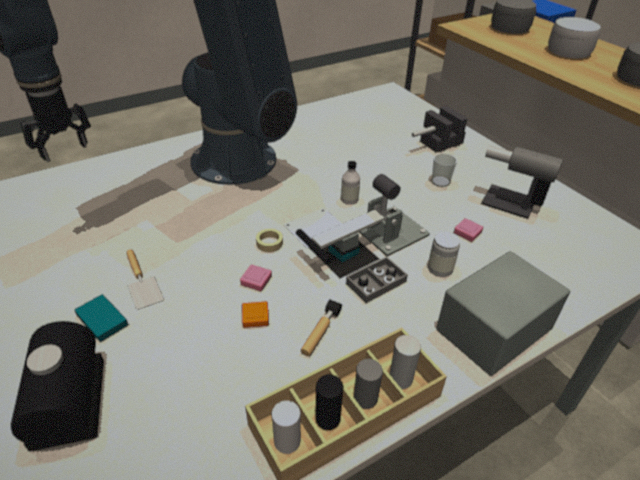

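View pics/top0.png

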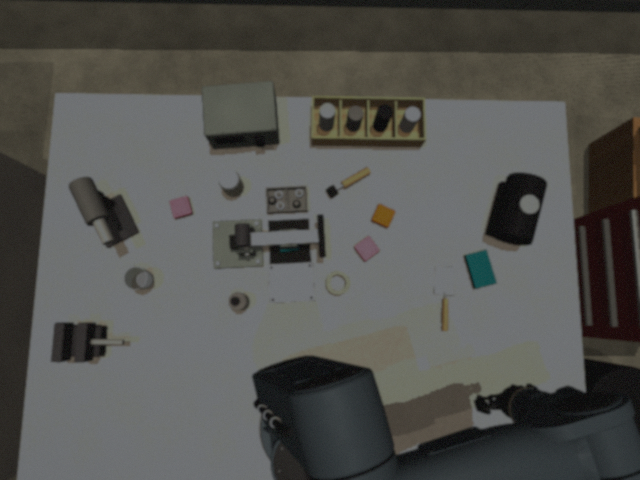

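Run:
```python
import cv2
a=cv2.imread("pics/scene0.png")[160:340,220:440];cv2.imwrite("pics/sc.png",cv2.resize(a,None,fx=3.3,fy=3.3,interpolation=2))
a=cv2.imread("pics/top0.png")[150:320,210:410];cv2.imwrite("pics/tc.png",cv2.resize(a,None,fx=3.5,fy=3.5,interpolation=2))
```

```text
(no output)
```

View pics/sc.png

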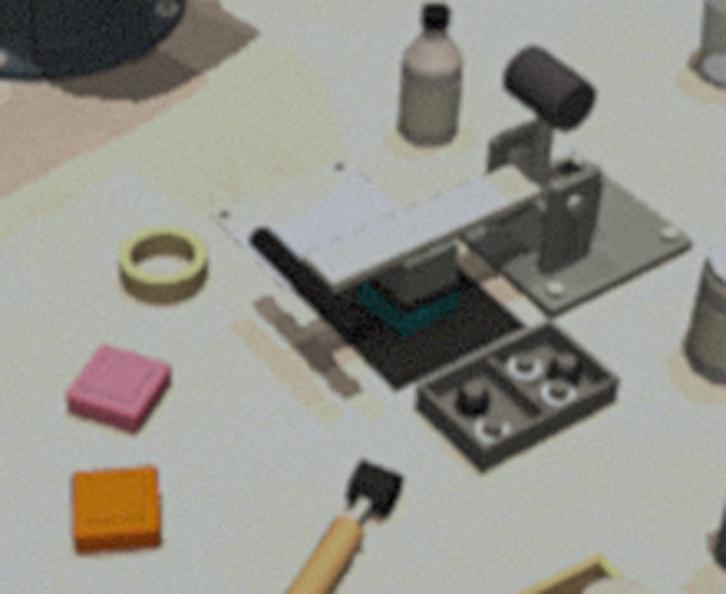

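View pics/tc.png

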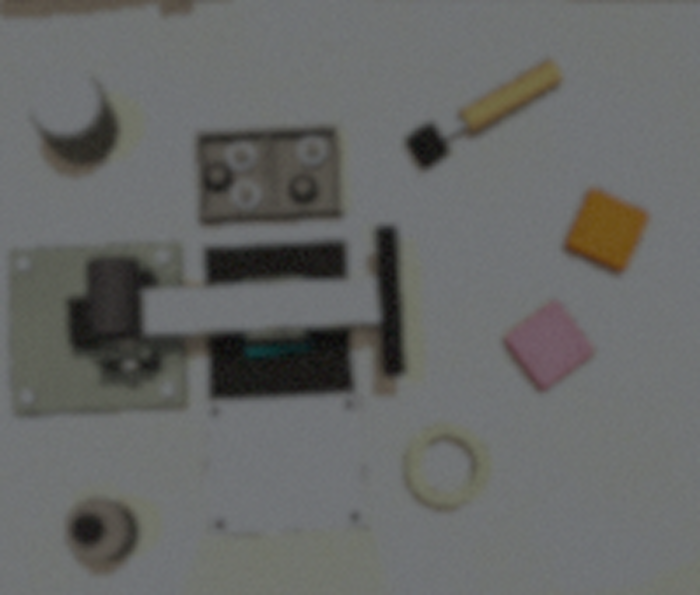

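Run:
```python
from h import *
D=np.load("topd0.npy")
P=cloud("top",D)
# handle bar
for (name,l,t,rr,b) in [("handle",317,214,326,258),("tape",326,270,351,295)]:
    q=P[t:b,l:rr].reshape(-1,3); q=q[q[:,2]>(.06 if name=="handle" else .012)]
    print(name,len(q),np.round([q.min(0),q.max(0),q.mean(0)],3).tolist())
print("z rows along bar", [np.round(P[v,321],3).tolist() for v in range(212,262,4)])
print("arm", [np.round(P[238,u],3).tolist() for u in range(228,326,6)])
for u,v in [(271,264),(311,265),(268,302),(314,300),(270,221),(311,221),(269,262),(211,221),(262,267)]:
    print((u,v),np.round(at_z("top",u,v,0),3))
```

```text
handle 289 [[0.347, -0.043, 0.067], [0.634, -0.007, 1.498], [0.568, -0.031, 0.093]]
tape 217 [[0.347, -0.12, 0.015], [0.467, -0.007, 1.498], [0.43, -0.082, 0.058]]
z rows along bar [[0.657, -0.034, 0.0], [0.628, -0.033, 0.084], [0.616, -0.033, 0.083], [0.602, -0.033, 0.09], [0.591, -0.033, 0.084], [0.578, -0.033, 0.088], [0.566, -0.033, 0.09], [0.554, -0.034, 0.085], [0.543, -0.034, 0.082], [0.53, -0.034, 0.083], [0.518, -0.034, 0.084], [0.507, -0.034, 0.081], [0.503, -0.036, -0.002]]
arm [[0.568, 0.258, 0.009], [0.544, 0.211, 0.176], [0.541, 0.192, 0.193], [0.543, 0.177, 0.185], [0.558, 0.173, 0.087], [0.558, 0.155, 0.084], [0.558, 0.137, 0.084], [0.558, 0.119, 0.086], [0.558, 0.101, 0.087], [0.558, 0.083, 0.09], [0.559, 0.065, 0.086], [0.559, 0.047, 0.085], [0.559, 0.029, 0.092], [0.559, 0.011, 0.091], [0.56, -0.007, 0.088], [0.561, -0.025, 0.08], [0.573, -0.045, 0.0]]
(271, 264) [0.489 0.121 0.   ]
(311, 265) [ 0.487 -0.004  0.   ]
(268, 302) [0.37  0.128 0.   ]
(314, 300) [ 0.378 -0.015  0.   ]
(270, 221) [0.626 0.128 0.   ]
(311, 221) [ 0.628 -0.003  0.   ]
(269, 262) [0.495 0.128 0.   ]
(211, 221) [0.623 0.316 0.   ]
(262, 267) [0.479 0.149 0.   ]
```

The sample candidates in the top view are:
- Under the pad at about (289,247), with blue-green edges and the black sheet beneath it. This is the one I want.
- Pink at (367,248).
- Orange at (383,216).
- Pink at (180,207).
- The plain offcut at (480,268), which has no patch.

The crop confirms the choice. The plate is on the robot's side at about (291,283), and the tray is on the far side.

Run:
```python
from h import *
from scipy.spatial.transform import Rotation as Ro
D=np.load("topd0.npy");P=cloud("top",D)
def rect(m,nm):
    q=P[m][:,:2].astype(np.float32); (c,s,a)=cv2.minAreaRect(q); print(nm,len(q),np.round(c,3),np.round(s,3),round(a,1), np.round(np.median(P[m][:,2]),3))
ok=D>0
vv,uu=np.mgrid[:480,:640]
box=lambda l,t,r_,b:(uu>=l)&(uu<r_)&(vv>=t)&(vv<b)&ok
z=P[...,2]
rect(box(315,208,330,262)&(z>.05),"bar")
rect(box(262,225,313,255)&(z>.06),"arm")
rect(box(205,212,268,275)&(z>.003)&(z<.02),"foot")
rect(box(326,266,353,297)&(z>.012),"tape")
rect(box(262,180,310,217)&(z>.012),"tray")
rect(box(350,233,380,263)&(z>.012),"pink")
rect(box(225,225,262,262)&(z>.12),"roll")
im=cv2.imread("pics/top0.png")
# sheet dark mask
m=(im.max(2)<45)&box(262,212,316,266)&(z<.015); rect(m,"sheet")
# blue-green in scene
s=cv2.imread("pics/scene0.png").astype(int); Ds=np.load("scened0.npy"); Q=cloud("scene",Ds)
m=(s[...,1]-s[...,2]>20)&(uu>315)&(uu<370)&(vv>235)&(vv<270)&(Ds>0)
q=Q[m];print(len(q),np.round([q.min(0),q.max(0)],3)); 
t=q[q[:,2]>.019]; print(len(t)); print(np.round(t[:,:2].min(0),3),np.round(t[:,:2].max(0),3))
print(cv2.minAreaRect(q[:,:2].astype(np.float32)))
v,u=np.where(m); 
for row in range(v.min(),v.max()+1): k=u[v==row]; print(row,k.min() if len(k) else None,k.max() if len(k) else None,end='; ')
# kinematic orientation
for yaw in (0,30):
 for p in (30,40):
  for sg in (1,-1):
    y,pp=np.radians([yaw,p]); h=np.array([np.sin(y),np.cos(y),0]); d=h*np.cos(pp)-np.array([0,0,np.sin(pp)])
    ty=sg*np.cross(d,[0,0,1]);ty/=np.linalg.norm(ty);R=np.c_[d,ty,np.cross(d,ty)]
    for q1 in(-.5,-.3):
        e=(Ro.from_euler('z',-q1)*Ro.from_matrix(R)).as_euler('YZX'); print(yaw,p,sg,q1,np.round(e,2))
```

```text
bar 315 [ 0.57  -0.029] [0.128 0.027] 0.8 0.084
arm 747 [0.563 0.068] [0.05  0.152] 3.8 0.085
foot 1774 [0.554 0.234] [0.198 0.199] 0.9 0.011
tape 212 [ 0.432 -0.085] [0.071 0.068] 0.8 0.024
tray 492 [0.695 0.082] [0.082 0.138] 3.6 0.021
pink 368 [ 0.541 -0.176] [0.06  0.062] 36.5 0.023
roll 341 [0.553 0.192] [0.058 0.044] 3.1 0.182
sheet 853 [0.562 0.067] [0.132 0.127] 3.9 0.001
174 [[ 0.539  0.033 -0.001]
 [ 0.596  0.097  0.032]]
57
[0.539 0.034] [0.594 0.093]
((0.5776114463806152, 0.05390385165810585), (0.07687677443027496, 0.0409352108836174), 53.32814407348633)
246 329 332; 247 329 332; 248 329 358; 249 329 358; 250 329 358; 251 330 358; 252 330 358; 253 331 357; 254 334 356; 255 334 354; 256 336 351; 257 337 349; 258 339 348; 259 340 346; 260 340 345; 261 341 342; 0 30 1 -0.5 [2.26 0.86 0.74]
0 30 1 -0.3 [2.04 0.97 1.02]
0 30 -1 -0.5 [ 2.26  0.86 -2.4 ]
0 30 -1 -0.3 [ 2.04  0.97 -2.12]
0 40 1 -0.5 [2.09 0.74 0.87]
0 40 1 -0.3 [1.91 0.82 1.12]
0 40 -1 -0.5 [ 2.09  0.74 -2.28]
0 40 -1 -0.3 [ 1.91  0.82 -2.02]
30 30 1 -0.5 [1.53 1.05 1.62]
30 30 1 -0.3 [1.2  1.01 2.  ]
30 30 -1 -0.5 [ 1.53  1.05 -1.52]
30 30 -1 -0.3 [ 1.2   1.01 -1.14]
30 40 1 -0.5 [1.54 0.87 1.61]
30 40 1 -0.3 [1.31 0.84 1.91]
30 40 -1 -0.5 [ 1.54  0.87 -1.53]
30 40 -1 -0.3 [ 1.31  0.84 -1.23]
```

```bash
cat >> h.py <<'E'
from scipy.spatial.transform import Rotation as Ro
def Rd(yaw,p,sg=1):
    y,pp=np.radians([yaw,p]); h=np.array([np.sin(y),np.cos(y),0]); d=h*np.cos(pp)-np.array([0,0,np.sin(pp)])
    # jaw axis horizontal; works for p=90 too
    ty=sg*np.array([np.cos(y),-np.sin(y),0]); return np.c_[d,ty,np.cross(d,ty)]
def go(pos,R):
    s=r.sense(); R0=s["eef_rot"]; sh=R0.T@(np.array(pos)-s["position"]); rv=np.degrees(Ro.from_matrix(R0.T@R).as_rotvec())
    print("t",round(s["clock"],2),"at",np.round(s["position"],3),"shift",np.round(sh,4),"rot",np.round(rv,1),"F",np.round(s["wrist_force"],1),"|sh|",round(np.linalg.norm(sh),3),"ang",round(np.linalg.norm(rv),1))
    print(" q",np.round(s["joint_positions"],2))
U=np.array([-.066,.998,0]); HB=np.array([.5695,-.031,.076]); PV=np.array([.5545,.1935,.08])
def contact(theta,p,yaw=5,off=.0465,gap=.021,s=.022):
    """TCP pose with finger's upper face at gap from bar centre when arm at theta"""
    a0=np.arctan2(-.004,.225)
    al=theta+a0
    b=PV-.225*np.cos(al)*U+np.array([0,0,.225*np.sin(al)]); b=b+off*np.array([-.998,-.066,0])
    R=Rd(yaw,p); d=R[:,0]; n=np.cross(R[:,1],d); n=n if n[2]<0 else -n
    return b+gap*n+s*d,R
E
python3 - <<'E'
from h import *
P,R=contact(0,35,gap=.028); print(P,R); pre=P-.12*R[:,0]; print("pre",pre)
go([.40,-.30,.25],Rd(5,35)); go(pre,R)
f=[((214+349+221+354)/4/3.5+210),((411+404+524+516)/4/3.5+150)]; print("plate",at_z("top",*f,0))
E
```

```text
[ 0.52311158 -0.03212978  0.04044569] [[ 0.0713938   0.9961947  -0.04999048]
 [ 0.81603492 -0.08715574 -0.5713938 ]
 [-0.57357644  0.         -0.81915204]]
pre [ 0.51454433 -0.13005397  0.10927487]
t 0.9 at [ 0.142 -0.479  0.231] shift [-0.0187 -0.0985 -0.298 ] rot [-62.9  48.1 -32.7] F [-0.4 -0.3 -0.5] |sh| 0.314 ang 85.7
 q [-1.28  0.21 -0.03  1.32  0.    1.57]
t 0.9 at [ 0.142 -0.479  0.231] shift [ 0.122  -0.2288 -0.4562] rot [-62.9  48.1 -32.7] F [-0.4 -0.3 -0.5] |sh| 0.525 ang 85.7
 q [-1.28  0.21 -0.03  1.32  0.    1.57]
plate [0.4311993  0.05660244 0.        ]
```

```bash
python3 -m pendant '[{"x":-0.005,"y":-0.015,"z":-0.04,"wx":-5,"wy":4,"wz":-2.5,"jaw":0},{"x":-0.01,"y":-0.03,"z":-0.08,"wx":-10,"wy":8,"wz":-5,"jaw":0},{"x":-0.01,"y":-0.045,"z":-0.115,"wx":-15,"wy":12,"wz":-8,"jaw":0},{"x":-0.015,"y":-0.055,"z":-0.15,"wx":-20,"wy":15.5,"wz":-10.5,"jaw":0},{"x":-0.02,"y":-0.065,"z":-0.19,"wx":-25,"wy":19,"wz":-13,"jaw":0}]'
python3 - <<'E'
from h import *
go([.40,-.30,.25],Rd(5,35))
E
```

```text
clock: 1.32
position: [0.3067, -0.362, 0.252]
eef_rot: [[0.174, 0.683, -0.71], [0.35, -0.716, -0.604], [-0.92, -0.144, -0.364]]
wrist_force: [0.3, -1.0, -0.8]
grip_width: 0.0256
t 1.32 at [ 0.307 -0.362  0.252] shift [ 0.0397  0.0196 -0.1029] rot [-37.7  28.9 -19.6] F [ 0.3 -1.  -0.8] |sh| 0.112 ang 51.4
 q [-1.08  0.36  0.14  1.59  0.32  1.29]
```

```bash
python3 -m pendant '[{"x":0.01,"y":0.005,"z":-0.025,"wx":-5,"wy":4,"wz":-2.7,"jaw":0},{"x":0.02,"y":0.01,"z":-0.05,"wx":-10,"wy":7.9,"wz":-5.3,"jaw":0},{"x":0.03,"y":0.015,"z":-0.075,"wx":-15,"wy":11.7,"wz":-8,"jaw":0},{"x":0.04,"y":0.02,"z":-0.1,"wx":-20,"wy":15.5,"wz":-10.5,"jaw":0},{"x":0.04,"y":0.02,"z":-0.1,"wx":-25,"wy":19,"wz":-13,"jaw":0}]'
python3 - <<'E'
from h import *
P,R=contact(0,35,gap=.028); pre=P-.12*R[:,0]
go(pre,R)
E
```

```text
clock: 1.73
position: [0.4006, -0.3009, 0.2477]
eef_rot: [[0.153, 0.947, -0.284], [0.687, -0.308, -0.658], [-0.711, -0.095, -0.697]]
wrist_force: [-0.4, 0.1, 0.2]
grip_width: -0.0003
t 1.73 at [ 0.401 -0.301  0.248] shift [ 0.2331  0.0683 -0.0483] rot [-12.6   9.9  -6.5] F [-0.4  0.1  0.2] |sh| 0.248 ang 17.2
 q [-0.97  0.68  0.44  1.92  0.54  0.78]
```

```bash
python3 -m pendant '[{"x":0.04,"y":0.01,"z":-0.01,"wx":-3,"wy":2.5,"wz":-1.6,"jaw":0},{"x":0.075,"y":0.02,"z":-0.02,"wx":-6,"wy":5,"wz":-3.2,"jaw":0},{"x":0.11,"y":0.03,"z":-0.025,"wx":-9,"wy":7.5,"wz":-4.8,"jaw":0},{"x":0.145,"y":0.04,"z":-0.035,"wx":-12.6,"wy":9.9,"wz":-6.5,"jaw":0},{"x":0.18,"y":0.05,"z":-0.04,"wx":-12.6,"wy":9.9,"wz":-6.5,"jaw":0}]'
python3 - <<'E'
from h import *
P,R=contact(0,35,gap=.028); pre=P-.12*R[:,0]
go(pre,R)
E
```

```text
clock: 2.15
position: [0.4848, -0.1677, 0.1398]
eef_rot: [[0.07, 0.996, -0.054], [0.817, -0.089, -0.57], [-0.572, -0.004, -0.82]]
wrist_force: [0.5, -0.7, 0.5]
grip_width: -0.0
t 2.15 at [ 0.485 -0.168  0.14 ] shift [0.0503 0.0265 0.002 ] rot [-0.2 -0.1  0.1] F [ 0.5 -0.7  0.5] |sh| 0.057 ang 0.3
 q [-0.74  0.81  0.25  1.73  0.71  0.64]
```

```bash
python3 -m pendant '[{"x":0.02,"y":0.01,"z":0.001,"jaw":0},{"x":0.04,"y":0.02,"z":0.002,"jaw":0},{"x":0.05,"y":0.0265,"z":0.002,"jaw":0},{"x":0.05,"y":0.0265,"z":0.002,"jaw":0},{"x":0.05,"y":0.0265,"z":0.002,"jaw":0}]'
python3 - <<'E'
from h import *
P,R=contact(0,35,gap=.028); pre=P-.12*R[:,0]
go(pre,R); go(P,R)
for n in("scene","top"):
    p,d=r.grab_frame(n); cv2.imwrite(f"pics/{n}1.png",p[:,:,::-1])
    u,v=map(int,proj(n,[.53,-.08,.07])); a=p[max(0,v-70):v+70,u-90:u+90,::-1]; cv2.imwrite(f"pics/{n}1c.png",cv2.resize(a,None,fx=4,fy=4,interpolation=2)); print(n,u,v)
E
```

```text
t 2.15 at [ 0.485 -0.168  0.14 ] shift [0.0503 0.0265 0.002 ] rot [-0.2 -0.1  0.1] F [ 0.5 -0.7  0.5] |sh| 0.057 ang 0.3
 q [-0.74  0.81  0.25  1.73  0.71  0.64]
t 2.15 at [ 0.485 -0.168  0.14 ] shift [0.1703 0.0266 0.0022] rot [-0.2 -0.1  0.1] F [ 0.5 -0.7  0.5] |sh| 0.172 ang 0.3
 q [-0.74  0.81  0.25  1.73  0.71  0.64]
scene 288 244
top 336 248invalid input
```

View pics/scene1c.png

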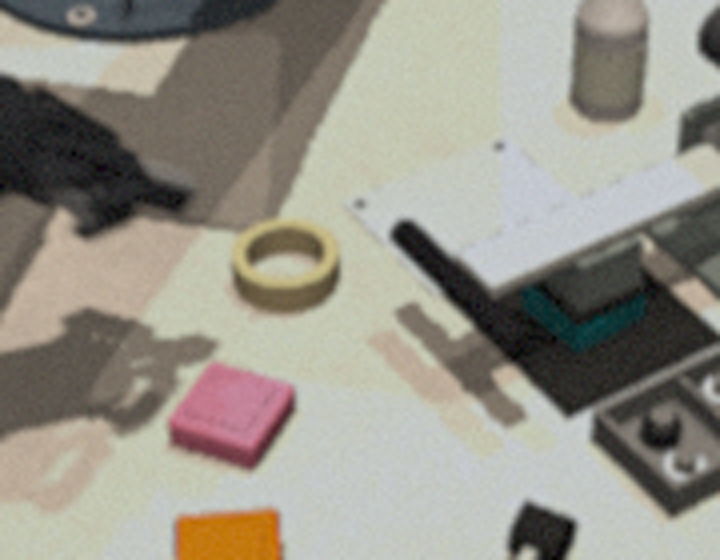

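View pics/top1c.png

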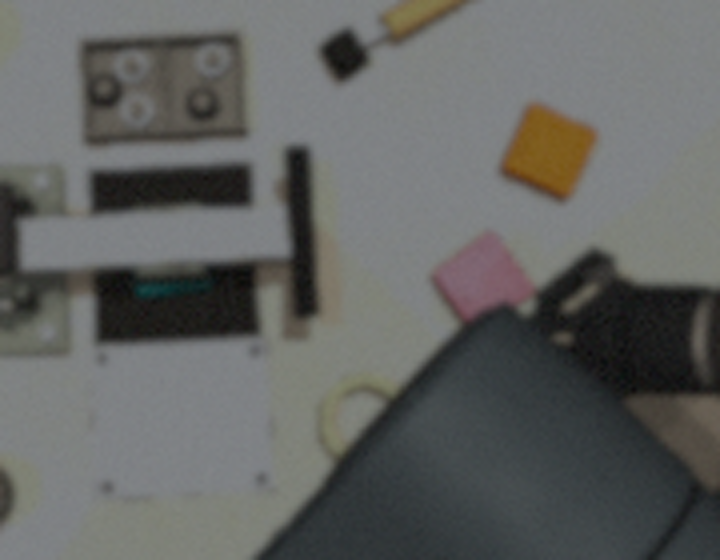

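The pictures show the shut fingers at crop pixel (185,195), aimed at the near half of the bar, and nothing has been touched. The last call was refused, so I'm sending it again with every field filled in.

```bash
python3 -m pendant '[{"x":0.02,"y":0.01,"z":0.001,"wx":0,"wy":0,"wz":0,"jaw":0},{"x":0.04,"y":0.02,"z":0.002,"wx":0,"wy":0,"wz":0,"jaw":0},{"x":0.06,"y":0.0265,"z":0.002,"wx":0,"wy":0,"wz":0,"jaw":0},{"x":0.08,"y":0.0265,"z":0.002,"wx":0,"wy":0,"wz":0,"jaw":0},{"x":0.1,"y":0.0265,"z":0.002,"wx":0,"wy":0,"wz":0,"jaw":0}]'
python3 - <<'E'
from h import *
P,R=contact(0,35,gap=.028)
go(P,R)
for n in("scene","top"):
    p,d=r.grab_frame(n)
    u,v=map(int,proj(n,[.53,-.08,.07])); a=p[max(0,v-70):v+70,u-90:u+90,::-1]; cv2.imwrite(f"pics/{n}2c.png",cv2.resize(a,None,fx=4,fy=4,interpolation=2))
E
```

```text
clock: 2.67
position: [0.5183, -0.0913, 0.0825]
eef_rot: [[0.074, 0.996, -0.056], [0.814, -0.093, -0.574], [-0.576, -0.003, -0.817]]
wrist_force: [0.5, -0.9, 0.0]
grip_width: -0.0001
t 2.67 at [ 0.518 -0.091  0.082] shift [ 0.0728 -0.0005  0.0001] rot [-0.3  0.2 -0.2] F [ 0.5 -0.9  0. ] |sh| 0.073 ang 0.4
 q [-0.61  0.79  0.08  1.47  0.79  0.79]
```

View pics/scene2c.png

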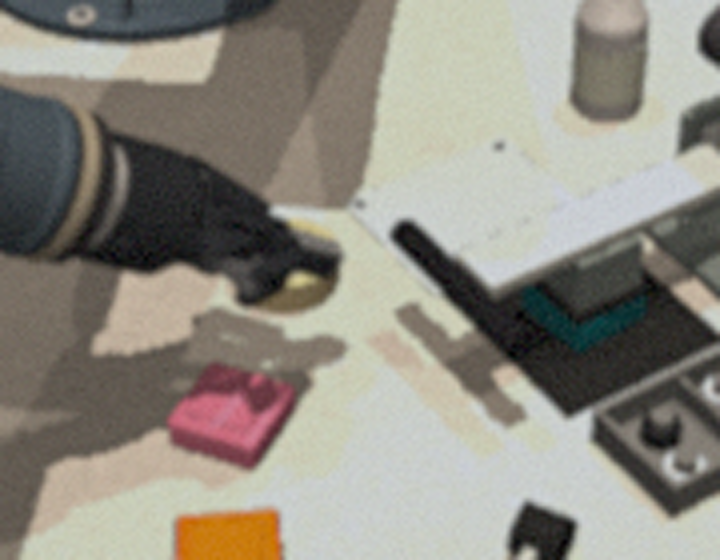

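The fingers are at crop pixel (335,260), just before the bar and clear above the tape. I'm sliding them in underneath.

```bash
python3 -m pendant '[{"x":0.018,"y":0,"z":0,"wx":0,"wy":0,"wz":0,"jaw":0},{"x":0.036,"y":0,"z":0,"wx":0,"wy":0,"wz":0,"jaw":0},{"x":0.054,"y":0,"z":0,"wx":0,"wy":0,"wz":0,"jaw":0},{"x":0.066,"y":0,"z":0,"wx":0,"wy":0,"wz":0,"jaw":0},{"x":0.073,"y":0,"z":0,"wx":0,"wy":0,"wz":0,"jaw":0}]'
python3 - <<'E'
from h import *
P,R=contact(0,35,gap=.028)
go(P,R)
for n in("scene","top"):
    p,d=r.grab_frame(n)
    u,v=map(int,proj(n,[.53,-.03,.07])); a=p[max(0,v-50):v+50,u-65:u+65,::-1]; cv2.imwrite(f"pics/{n}3c.png",cv2.resize(a,None,fx=6,fy=6,interpolation=2))
for th,p in [(.3,40),(.6,45),(.9,50),(1.15,55)]:
    P,R=contact(th,p,gap=.021); print(th,P); go(P,R)
E
```

```text
clock: 3.18
position: [0.5233, -0.032, 0.0407]
eef_rot: [[0.073, 0.996, -0.056], [0.814, -0.092, -0.573], [-0.576, -0.004, -0.817]]
wrist_force: [0.0, 0.3, 0.6]
grip_width: 0.0004
t 3.18 at [ 0.523 -0.032  0.041] shift [ 0.0001 -0.0002  0.0003] rot [-0.3  0.2 -0.1] F [0.  0.3 0.6] |sh| 0.0 ang 0.4
 q [-0.52  0.77 -0.07  1.26  0.84  0.9 ]
0.3 [ 0.52264787 -0.02189377  0.11243254]
t 3.28 at [ 0.523 -0.032  0.041] shift [-0.0329 -0.0018 -0.0643] rot [-0.4 -4.8 -0.1] F [ 0.4 -0.7  0.4] |sh| 0.072 ang 4.8
 q [-0.52  0.77 -0.07  1.27  0.84  0.9 ]
0.6 [0.52055797 0.00358189 0.17331807]
t 3.28 at [ 0.523 -0.032  0.041] shift [-0.0473 -0.0065 -0.1286] rot [-0.4 -9.8 -0.1] F [ 0.4 -0.7  0.4] |sh| 0.137 ang 9.8
 q [-0.52  0.77 -0.07  1.27  0.84  0.9 ]
0.9 [0.51735964 0.04580578 0.22338315]
t 3.28 at [ 0.523 -0.032  0.041] shift [-0.042  -0.0137 -0.1935] rot [ -0.4 -14.8  -0.1] F [ 0.4 -0.7  0.4] |sh| 0.199 ang 14.8
 q [-0.52  0.77 -0.07  1.27  0.84  0.9 ]
1.15 [0.51399953 0.09051039 0.2536393 ]
t 3.28 at [ 0.523 -0.032  0.041] shift [-0.0233 -0.0213 -0.2437] rot [ -0.4 -19.8  -0. ] F [ 0.4 -0.7  0.4] |sh| 0.246 ang 19.8
 q [-0.52  0.77 -0.07  1.27  0.84  0.9 ]
```

View pics/scene3c.png

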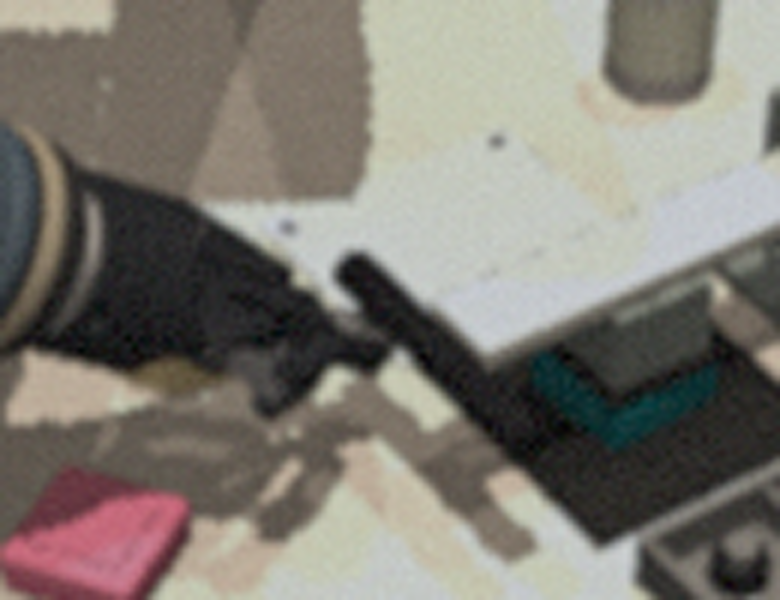

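View pics/top3c.png

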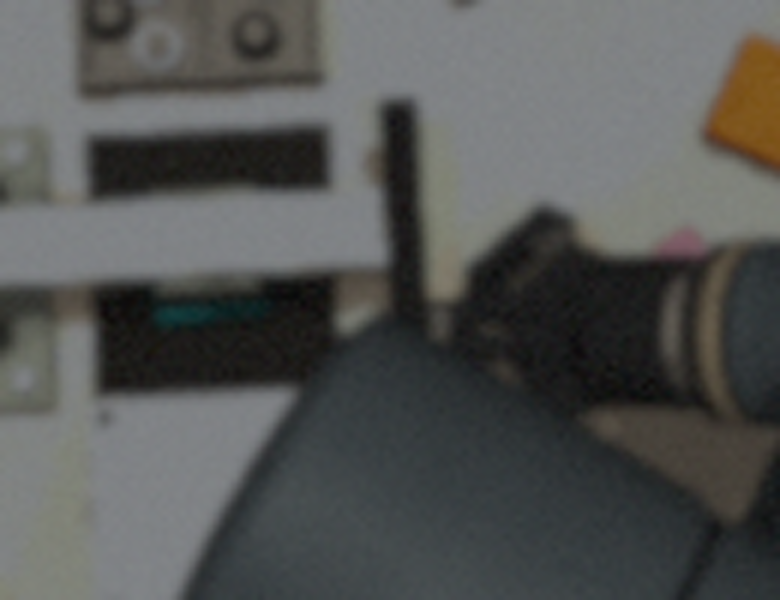

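The shut fingertips are under the near half of the bar at scene-crop pixel (385,350), clear of the arm bar and with no contact force. I'm lifting now.

```bash
python3 -m pendant '[{"x":-0.005,"y":0,"z":-0.008,"wx":0,"wy":-0.5,"wz":0,"jaw":0},{"x":-0.011,"y":0,"z":-0.018,"wx":0,"wy":-1,"wz":0,"jaw":0},{"x":-0.019,"y":-0.001,"z":-0.033,"wx":0,"wy":-2.4,"wz":0,"jaw":0},{"x":-0.026,"y":-0.001,"z":-0.048,"wx":0,"wy":-3.6,"wz":0,"jaw":0},{"x":-0.033,"y":-0.002,"z":-0.064,"wx":0,"wy":-4.8,"wz":0,"jaw":0}]'
python3 - <<'E'
from h import *
for th,p in [(.45,42.5),(.6,45),(.75,47.5),(.9,50)]:
    P,R=contact(th,p,gap=.021); print(th,P); go(P,R)
p,d=r.grab_frame("scene"); u,v=map(int,proj("scene",[.53,-.03,.1])); a=p[max(0,v-60):v+60,u-80:u+80,::-1]; cv2.imwrite(f"pics/scene4c.png",cv2.resize(a,None,fx=5,fy=5,interpolation=2))
E
```

```text
clock: 3.7
position: [0.5229, -0.0236, 0.1141]
eef_rot: [[0.07, 0.996, -0.062], [0.761, -0.094, -0.642], [-0.645, -0.002, -0.765]]
wrist_force: [1.6, -4.6, -1.6]
grip_width: 0.0
0.45 [ 0.5217545  -0.01144359  0.14390476]
t 3.7 at [ 0.523 -0.024  0.114] shift [-0.01   -0.0024 -0.0305] rot [-0.3 -2.4 -0.2] F [ 1.6 -4.6 -1.6] |sh| 0.032 ang 2.4
 q [-0.48  0.61 -0.08  1.31  0.78  1.  ]
0.6 [0.52055797 0.00358189 0.17331807]
t 3.7 at [ 0.523 -0.024  0.114] shift [-0.0176 -0.005  -0.0625] rot [-0.4 -4.9 -0.2] F [ 1.6 -4.6 -1.6] |sh| 0.065 ang 4.9
 q [-0.48  0.61 -0.08  1.31  0.78  1.  ]
0.75 [0.51908276 0.02281807 0.2000107 ]
t 3.7 at [ 0.523 -0.024  0.114] shift [-0.0203 -0.0084 -0.0952] rot [-0.4 -7.4 -0.2] F [ 1.6 -4.6 -1.6] |sh| 0.098 ang 7.4
 q [-0.48  0.61 -0.08  1.31  0.78  1.  ]
0.9 [0.51735964 0.04580578 0.22338315]
t 3.7 at [ 0.523 -0.024  0.114] shift [-0.018  -0.0123 -0.1277] rot [-0.4 -9.9 -0.2] F [ 1.6 -4.6 -1.6] |sh| 0.13 ang 9.9
 q [-0.48  0.61 -0.08  1.31  0.78  1.  ]
```

View pics/scene4c.png

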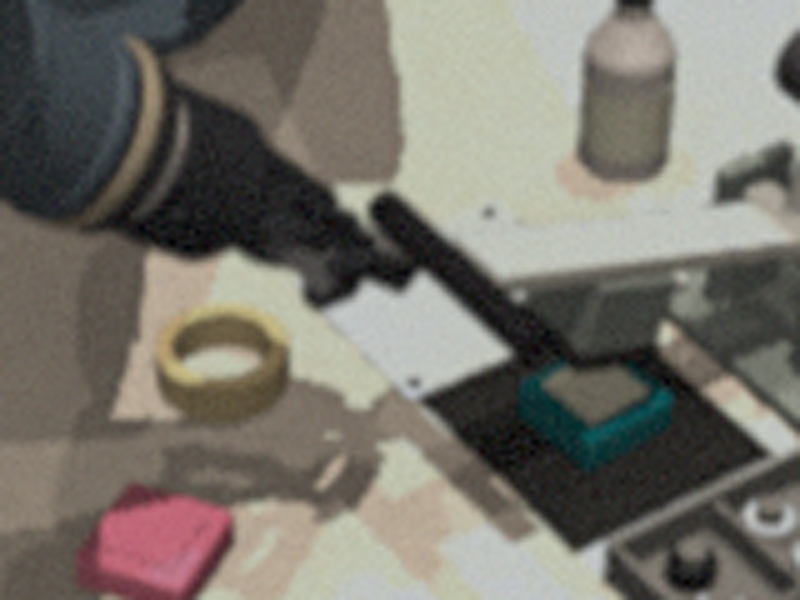

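The bar is riding on the fingertips, the arm is at about 0.3 rad, and the patch is now visible. I'm continuing along the arc.

```bash
python3 -m pendant '[{"x":-0.008,"y":-0.002,"z":-0.022,"wx":0,"wy":-1.8,"wz":0,"jaw":0},{"x":-0.014,"y":-0.004,"z":-0.045,"wx":0,"wy":-3.6,"wz":0,"jaw":0},{"x":-0.018,"y":-0.006,"z":-0.07,"wx":0,"wy":-5.6,"wz":0,"jaw":0},{"x":-0.02,"y":-0.009,"z":-0.098,"wx":0,"wy":-7.6,"wz":0,"jaw":0},{"x":-0.018,"y":-0.012,"z":-0.128,"wx":0,"wy":-9.9,"wz":0,"jaw":0}]'
python3 - <<'E'
from h import *
for th,p in [(1.0,52),(1.1,54),(1.2,56)]:
    P,R=contact(th,p,gap=.021); print(th,P); go(P,R)
p,d=r.grab_frame("scene"); u,v=map(int,proj("scene",[.53,.05,.2])); a=p[max(0,v-60):v+60,u-80:u+80,::-1]; cv2.imwrite(f"pics/scene5c.png",cv2.resize(a,None,fx=5,fy=5,interpolation=2))
E
```

```text
clock: 4.17
position: [0.5173, 0.0462, 0.2244]
eef_rot: [[0.06, 0.995, -0.074], [0.64, -0.095, -0.763], [-0.766, -0.002, -0.643]]
wrist_force: [0.5, -1.6, -1.6]
grip_width: -0.0002
1.0 [0.51607555 0.06277442 0.23687506]
t 4.17 at [0.517 0.046 0.224] shift [ 0.001  -0.0028 -0.0205] rot [-0.4 -2.  -0.2] F [ 0.5 -1.6 -1.6] |sh| 0.021 ang 2.0
 q [-0.3   0.34 -0.08  1.33  0.68  1.3 ]
1.1 [0.51470939 0.08099231 0.24853401]
t 4.17 at [0.517 0.046 0.224] shift [ 0.0036 -0.0059 -0.0418] rot [-0.4 -4.  -0.2] F [ 0.5 -1.6 -1.6] |sh| 0.042 ang 4.0
 q [-0.3   0.34 -0.08  1.33  0.68  1.3 ]
1.2 [0.51327403 0.1002682  0.25824458]
t 4.17 at [0.517 0.046 0.224] shift [ 0.0084 -0.0092 -0.0626] rot [-0.4 -6.  -0.2] F [ 0.5 -1.6 -1.6] |sh| 0.064 ang 6.0
 q [-0.3   0.34 -0.08  1.33  0.68  1.3 ]
```

View pics/scene5c.png

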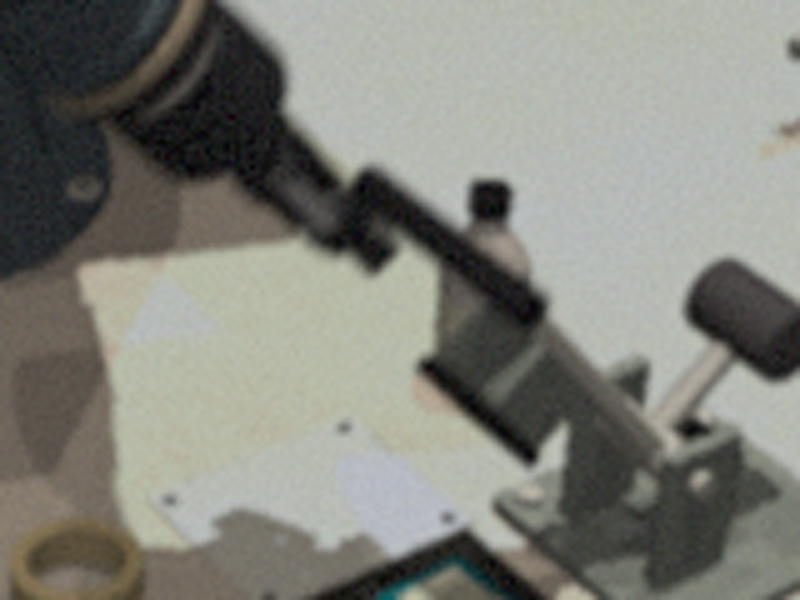

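The arm is at about 0.9 rad and still supported. The next call goes past the balance point.

```bash
python3 -m pendant '[{"x":0,"y":-0.002,"z":-0.015,"wx":0,"wy":-1.5,"wz":0,"jaw":0},{"x":0.002,"y":-0.004,"z":-0.03,"wx":0,"wy":-3,"wz":0,"jaw":0},{"x":0.004,"y":-0.007,"z":-0.045,"wx":0,"wy":-4.5,"wz":0,"jaw":0},{"x":0.008,"y":-0.009,"z":-0.062,"wx":0,"wy":-6,"wz":0,"jaw":0},{"x":0.011,"y":-0.011,"z":-0.073,"wx":0,"wy":-7,"wz":0,"jaw":0}]'
python3 - <<'E'
from h import *
go([.5,0,.3],Rd(5,60))
p,d=r.grab_frame("scene"); u,v=map(int,proj("scene",[.53,.07,.2])); a=p[max(0,v-60):v+60,u-80:u+80,::-1]; cv2.imwrite(f"pics/scene6c.png",cv2.resize(a,None,fx=5,fy=5,interpolation=2))
E
```

```text
clock: 4.63
position: [0.5124, 0.1112, 0.2634]
eef_rot: [[0.05, 0.996, -0.078], [0.543, -0.093, -0.834], [-0.838, -0.0, -0.546]]
wrist_force: [-0.4, 0.1, 0.7]
grip_width: -0.0001
t 4.63 at [0.512 0.111 0.263] shift [-0.0917 -0.002   0.0738] rot [-0.3 -3.1 -0.2] F [-0.4  0.1  0.7] |sh| 0.118 ang 3.1
 q [-0.12  0.22 -0.07  1.3   0.58  1.54]
```

View pics/scene6c.png

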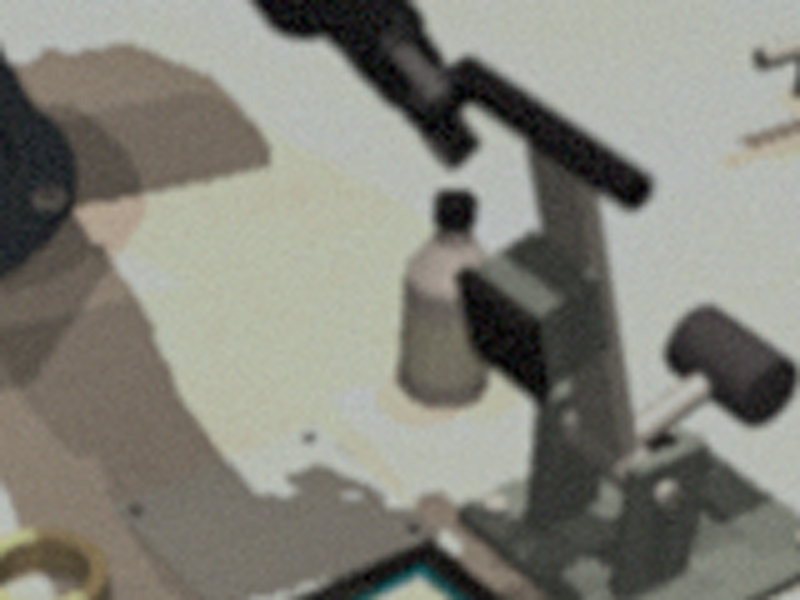

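```bash
python3 -m pendant '[{"x":0,"y":0,"z":-0.002,"wx":0,"wy":0,"wz":0,"jaw":0},{"x":0,"y":0,"z":-0.002,"wx":0,"wy":0,"wz":0,"jaw":0},{"x":0,"y":0,"z":-0.002,"wx":0,"wy":0,"wz":0,"jaw":0},{"x":-0.01,"y":0,"z":0.006,"wx":0,"wy":0,"wz":0,"jaw":0},{"x":-0.03,"y":0,"z":0.02,"wx":0,"wy":0,"wz":0,"jaw":0}]'
python3 - <<'E'
from h import *
p,d=r.grab_frame("scene"); cv2.imwrite("pics/scene7.png",p[:,:,::-1])
E
```

```text
clock: 5.1
position: [0.5085, 0.0778, 0.2739]
eef_rot: [[0.045, 0.996, -0.08], [0.545, -0.091, -0.833], [-0.837, -0.006, -0.547]]
wrist_force: [1.3, -0.7, 0.2]
grip_width: 0.0002
```

View pics/scene7.png

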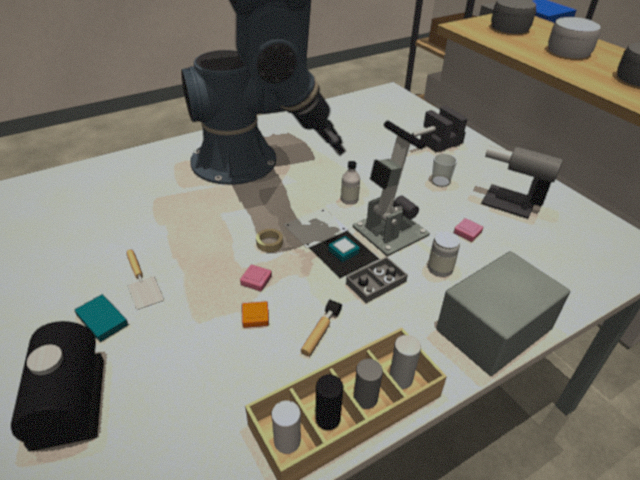

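The press arm stands raised past vertical at (395,160). The sample, with its pale patch, is free on the black sheet at (344,246).

Next I'll measure the sample, turn the tool to point down with the jaws along the press's x, and go to the sample's far side.

Run:
```python
from h import *
t=r.trace("scene","sample")
for b in t:
    m=b["region"]; print(np.round(b["box"]).astype(int),round(b["conf"],2),m.sum())
p,d=r.grab_frame("scene"); Q=cloud("scene",d)
b=[b for b in t if abs((b["box"][0]+b["box"][2])/2-344)<12 and abs((b["box"][1]+b["box"][3])/2-247)<12]
if b:
    m=b[0]["region"]; q=Q[m]; k=(q[:,2]>.017)&(q[:,2]<.035); q=q[k]
    print(len(q),cv2.minAreaRect(q[:,:2].astype(np.float32)),np.median(q,0))
a=p[215:285,295:400,::-1]; cv2.imwrite("pics/s8.png",cv2.resize(a,None,fx=7,fy=7,interpolation=2))
go([.52,0.02,.28],Rd(-93.8,90))
```

```text
[330 237 361 262] 0.87 507
[240 304 270 329] 0.81 617
[240 266 272 288] 0.79 622
[454 219 484 242] 0.59 387
371 ((0.5611657500267029, 0.0653546079993248), (0.06333660334348679, 0.05952628701925278), 6.008407115936279) [0.56404299 0.06283974 0.02366729]
t 5.25 at [0.51  0.076 0.275] shift [-0.0345  0.0156  0.0428] rot [-96.2 -24.5 -28.5] F [ 0. -1. -0.] |sh| 0.057 ang 103.3
 q [-0.19  0.24 -0.02  1.38  0.58  1.46]
```

View pics/s8.png

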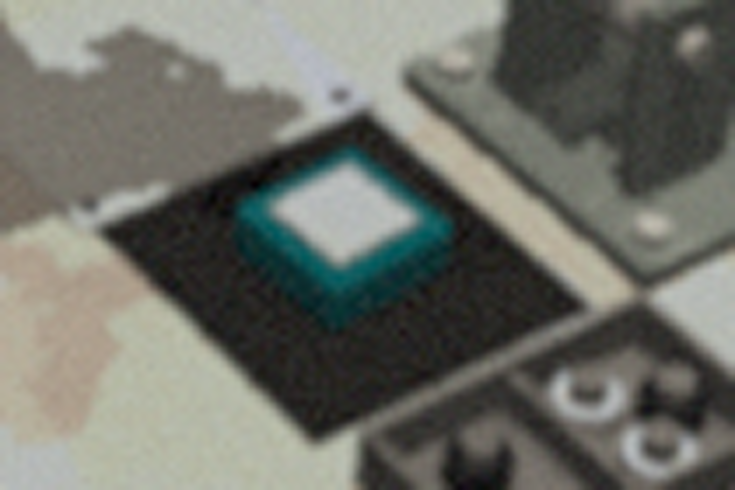

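The patch is visible on the sample at crop pixel (345,212). The sample lies at (0.562, 0.065), turned by about 6°, and there is a clear lane to the plate. Now I'm reorienting the tool.

```bash
python3 -m pendant '[{"x":-0.007,"y":0.003,"z":0.008,"wx":-6.5,"wy":-1.7,"wz":-1.9,"jaw":0.03},{"x":-0.014,"y":0.006,"z":0.016,"wx":-13,"wy":-3.3,"wz":-3.8,"jaw":0.03},{"x":-0.02,"y":0.01,"z":0.025,"wx":-19.5,"wy":-5,"wz":-5.8,"jaw":0.03},{"x":-0.027,"y":0.013,"z":0.034,"wx":-26,"wy":-6.6,"wz":-7.7,"jaw":0.03},{"x":-0.034,"y":0.016,"z":0.042,"wx":-32.5,"wy":-8.3,"wz":-9.6,"jaw":0.03}]'
python3 - <<'E'
from h import *
go([.56,0.04,.25],Rd(-93.8,90))
E
```

```text
clock: 5.67
position: [0.5204, 0.022, 0.2793]
eef_rot: [[-0.088, 0.875, 0.476], [0.39, 0.469, -0.792], [-0.917, 0.116, -0.382]]
wrist_force: [0.3, -0.3, -0.5]
grip_width: 0.0301
t 5.67 at [0.52  0.022 0.279] shift [0.0304 0.0398 0.0158] rot [-63.3 -16.3 -18.7] F [ 0.3 -0.3 -0.5] |sh| 0.052 ang 68.0
 q [-0.18  0.38  0.25  1.6   0.38  0.84]
```

```bash
python3 -m pendant '[{"x":0.005,"y":0.006,"z":0.002,"wx":-6.5,"wy":-1.7,"wz":-1.9,"jaw":0.03},{"x":0.009,"y":0.012,"z":0.004,"wx":-13,"wy":-3.4,"wz":-3.8,"jaw":0.03},{"x":0.013,"y":0.018,"z":0.006,"wx":-19.5,"wy":-5,"wz":-5.8,"jaw":0.03},{"x":0.018,"y":0.023,"z":0.009,"wx":-26,"wy":-6.7,"wz":-7.7,"jaw":0.03},{"x":0.022,"y":0.03,"z":0.012,"wx":-32.5,"wy":-8.4,"wz":-9.6,"jaw":0.03}]'
python3 - <<'E'
from h import *
go([.60,0.055,.2],Rd(-93.8,90))
E
```

```text
clock: 6.08
position: [0.5507, 0.0359, 0.2578]
eef_rot: [[-0.1, 0.462, 0.881], [0.179, 0.88, -0.441], [-0.979, 0.114, -0.171]]
wrist_force: [-0.3, 0.6, 0.5]
grip_width: 0.0295
t 6.08 at [0.551 0.036 0.258] shift [0.0551 0.033  0.0449] rot [-30.8  -7.8  -9.1] F [-0.3  0.6  0.5] |sh| 0.078 ang 33.1
 q [-0.04  0.42  0.3   1.56  0.18  0.43]
```

```bash
python3 -m pendant '[{"x":0.011,"y":0.007,"z":0.009,"wx":-6.2,"wy":-1.6,"wz":-1.8,"jaw":0.03},{"x":0.022,"y":0.014,"z":0.018,"wx":-12.4,"wy":-3.2,"wz":-3.6,"jaw":0.03},{"x":0.033,"y":0.02,"z":0.027,"wx":-18.6,"wy":-4.8,"wz":-5.4,"jaw":0.03},{"x":0.044,"y":0.027,"z":0.036,"wx":-24.8,"wy":-6.3,"wz":-7.3,"jaw":0.03},{"x":0.055,"y":0.033,"z":0.045,"wx":-30.8,"wy":-7.8,"wz":-9.1,"jaw":0.03}]'
python3 - <<'E'
from h import *
go([.623,0.069,.08],Rd(-93.8,90))
p,d=r.grab_frame("scene"); u,v=map(int,proj("scene",[.6,.07,.1])); a=p[max(0,v-60):v+60,u-80:u+80,::-1]; cv2.imwrite(f"pics/scene9c.png",cv2.resize(a,None,fx=5,fy=5,interpolation=2))
E
```

```text
clock: 6.5
position: [0.6003, 0.0552, 0.1999]
eef_rot: [[-0.0, -0.066, 0.998], [-0.001, 0.998, 0.066], [-1.0, -0.0, -0.001]]
wrist_force: [-0.1, 0.2, -0.1]
grip_width: 0.03
t 6.5 at [0.6   0.055 0.2  ] shift [0.1198 0.0124 0.0236] rot [-0. -0.  0.] F [-0.1  0.2 -0.1] |sh| 0.123 ang 0.0
 q [ 0.09  0.44  0.2   1.33 -0.    0.03]
```

View pics/scene9c.png

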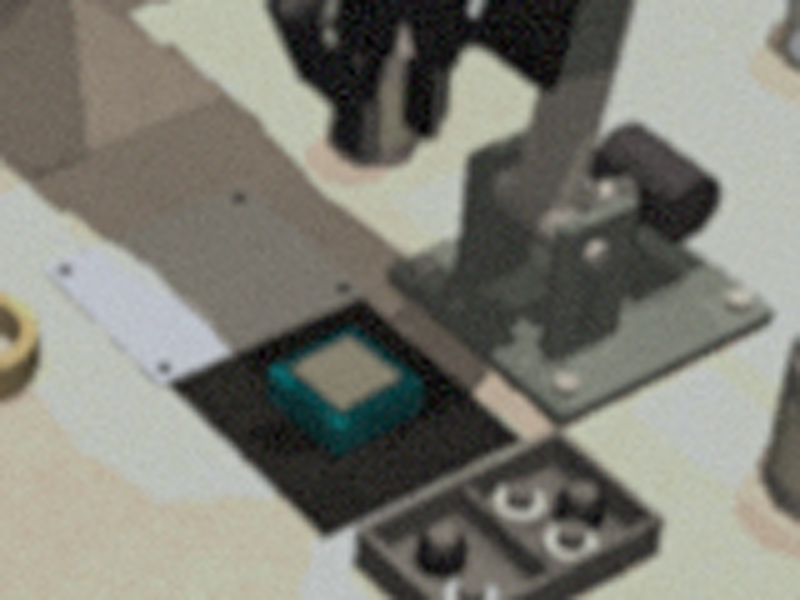

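```bash
python3 -m pendant '[{"x":0.02,"y":0.006,"z":0.012,"wx":0,"wy":0,"wz":0,"jaw":0.03},{"x":0.05,"y":0.0125,"z":0.0235,"wx":0,"wy":0,"wz":0,"jaw":0.03},{"x":0.085,"y":0.0125,"z":0.0235,"wx":0,"wy":0,"wz":0,"jaw":0.03},{"x":0.115,"y":0.0125,"z":0.0235,"wx":0,"wy":0,"wz":0,"jaw":0.03},{"x":0.14,"y":0.0125,"z":0.0235,"wx":0,"wy":0,"wz":0,"jaw":0.03}]'
python3 - <<'E'
from h import *
go([.623,0.069,.009],Rd(-93.8,90))
p,d=r.grab_frame("scene"); u,v=map(int,proj("scene",[.6,.07,.05])); a=p[max(0,v-60):v+60,u-80:u+80,::-1]; cv2.imwrite(f"pics/scene10c.png",cv2.resize(a,None,fx=5,fy=5,interpolation=2))
E
```

```text
clock: 6.97
position: [0.6212, 0.0685, 0.0585]
eef_rot: [[-0.004, -0.058, 0.998], [0.002, 0.998, 0.058], [-1.0, 0.002, -0.004]]
wrist_force: [0.6, -0.0, -0.3]
grip_width: 0.03
t 6.97 at [0.621 0.069 0.058] shift [0.0495 0.0003 0.002 ] rot [-0.5 -0.2 -0.1] F [ 0.6 -0.  -0.3] |sh| 0.05 ang 0.5
 q [0.11 0.55 0.02 1.04 0.   0.05]
```

View pics/scene10c.png

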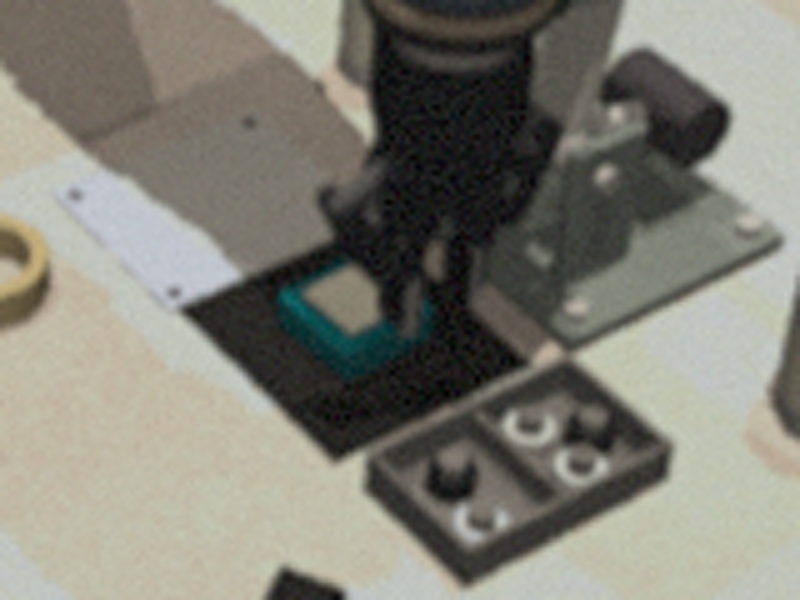

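The fingers are above the gap between the sample and the tray, at crop pixel (430,320). I'm descending slowly.

```bash
python3 -m pendant '[{"x":0.015,"y":0,"z":0.002,"wx":0,"wy":0,"wz":0,"jaw":0.03},{"x":0.03,"y":0,"z":0.002,"wx":0,"wy":0,"wz":0,"jaw":0.03},{"x":0.04,"y":0,"z":0.002,"wx":0,"wy":0,"wz":0,"jaw":0.03},{"x":0.046,"y":0,"z":0.002,"wx":0,"wy":0,"wz":0,"jaw":0.03},{"x":0.049,"y":0,"z":0.002,"wx":0,"wy":0,"wz":0,"jaw":0.03}]'
python3 - <<'E'
from h import *
go([.473,0.059,.009],Rd(-93.8,90))
p,d=r.grab_frame("scene"); u,v=map(int,proj("scene",[.6,.07,.03])); a=p[max(0,v-45):v+45,u-60:u+60,::-1]; cv2.imwrite(f"pics/scene11c.png",cv2.resize(a,None,fx=6,fy=6,interpolation=2))
E
```

```text
clock: 7.43
position: [0.6241, 0.0686, 0.0118]
eef_rot: [[-0.002, -0.06, 0.998], [0.001, 0.998, 0.06], [-1.0, 0.001, -0.002]]
wrist_force: [-0.9, 0.2, 0.8]
grip_width: 0.0298
t 7.43 at [0.624 0.069 0.012] shift [ 0.0031 -0.0006 -0.1514] rot [-0.4 -0.1 -0.1] F [-0.9  0.2  0.8] |sh| 0.151 ang 0.4
 q [ 0.11  0.59 -0.04  0.94  0.    0.05]
```

View pics/scene11c.png

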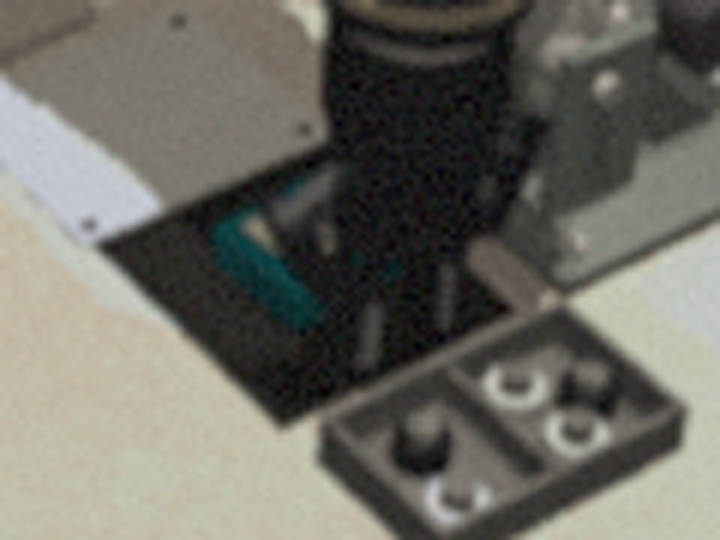

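```bash
python3 -m pendant '[{"x":0.003,"y":0,"z":-0.006,"wx":0,"wy":0,"wz":0,"jaw":0.03},{"x":0.003,"y":0,"z":-0.013,"wx":0,"wy":0,"wz":0,"jaw":0.03},{"x":0.003,"y":0,"z":-0.02,"wx":0,"wy":0,"wz":0,"jaw":0.03},{"x":0.003,"y":0,"z":-0.027,"wx":0,"wy":0,"wz":0,"jaw":0.03},{"x":0.003,"y":0,"z":-0.035,"wx":0,"wy":0,"wz":0,"jaw":0.03}]'
python3 -m pendant '[{"x":0,"y":0,"z":-0.008,"wx":0,"wy":0,"wz":0,"jaw":0.03},{"x":0,"y":0,"z":-0.017,"wx":0,"wy":0,"wz":0,"jaw":0.03},{"x":0,"y":0,"z":-0.026,"wx":0,"wy":0,"wz":0,"jaw":0.03},{"x":0,"y":0,"z":-0.035,"wx":0,"wy":0,"wz":0,"jaw":0.03},{"x":0,"y":0,"z":-0.043,"wx":0,"wy":0,"wz":0,"jaw":0.03}]'
python3 - <<'E'
from h import *
go([.473,0.059,.009],Rd(-93.8,90))
p,d=r.grab_frame("scene"); u,v=map(int,proj("scene",[.53,.07,.03])); a=p[max(0,v-45):v+45,u-60:u+60,::-1]; cv2.imwrite(f"pics/scene12c.png",cv2.resize(a,None,fx=6,fy=6,interpolation=2))
E
```

```text
clock: 7.9
position: [0.5889, 0.0666, 0.0097]
eef_rot: [[-0.0, -0.061, 0.998], [0.001, 0.998, 0.061], [-1.0, 0.001, -0.0]]
wrist_force: [1.6, 0.4, 1.2]
grip_width: 0.0301
clock: 8.32
position: [0.5459, 0.064, 0.0096]
eef_rot: [[0.0, -0.061, 0.998], [0.001, 0.998, 0.061], [-1.0, 0.001, 0.0]]
wrist_force: [2.3, 0.3, 1.8]
grip_width: 0.0301
t 8.32 at [0.546 0.064 0.01 ] shift [ 0.0006 -0.0005 -0.0731] rot [-0.3  0.  -0.1] F [2.3 0.3 1.8] |sh| 0.073 ang 0.3
 q [ 0.12  0.46 -0.28  0.83  0.    0.06]
```

View pics/scene12c.png

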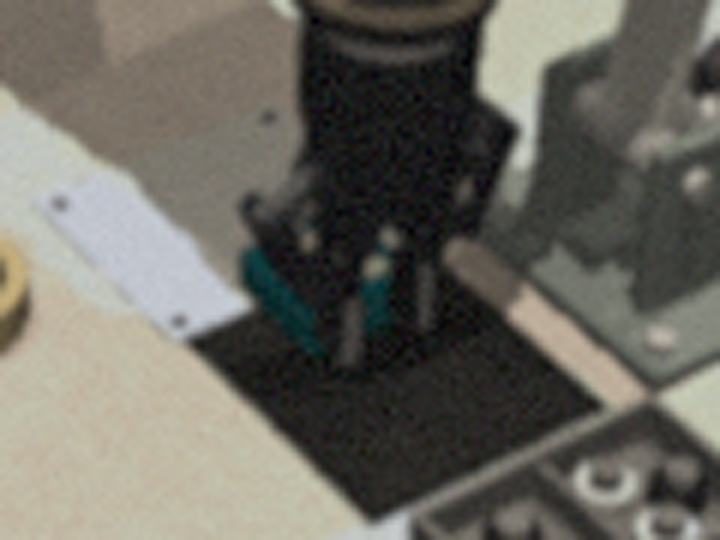

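The sample slides straight, with its square face against both fingers (crop pixels (350,330) and (425,295)) and about 2 N of force. I'm continuing the push.

```bash
python3 -m pendant '[{"x":0,"y":0,"z":-0.009,"wx":0,"wy":0,"wz":0,"jaw":0.03},{"x":0,"y":0,"z":-0.018,"wx":0,"wy":0,"wz":0,"jaw":0.03},{"x":0,"y":0,"z":-0.027,"wx":0,"wy":0,"wz":0,"jaw":0.03},{"x":0,"y":0,"z":-0.035,"wx":0,"wy":0,"wz":0,"jaw":0.03},{"x":0,"y":0,"z":-0.042,"wx":0,"wy":0,"wz":0,"jaw":0.03}]'
python3 -m pendant '[{"x":0,"y":0,"z":-0.007,"wx":0,"wy":0,"wz":0,"jaw":0.03},{"x":0,"y":0,"z":-0.014,"wx":0,"wy":0,"wz":0,"jaw":0.03},{"x":0,"y":0,"z":-0.021,"wx":0,"wy":0,"wz":0,"jaw":0.03},{"x":0,"y":0,"z":-0.027,"wx":0,"wy":0,"wz":0,"jaw":0.03},{"x":0,"y":0,"z":-0.03,"wx":0,"wy":0,"wz":0,"jaw":0.03}]'
python3 - <<'E'
from h import *
go([.52,0.062,.009],Rd(-93.8,90))
p,d=r.grab_frame("scene"); u,v=map(int,proj("scene",[.45,.06,.03])); a=p[max(0,v-45):v+45,u-60:u+60,::-1]; cv2.imwrite(f"pics/scene13c.png",cv2.resize(a,None,fx=6,fy=6,interpolation=2))
E
```

```text
clock: 8.78
position: [0.504, 0.0614, 0.0094]
eef_rot: [[-0.001, -0.061, 0.998], [0.001, 0.998, 0.061], [-1.0, 0.001, -0.001]]
wrist_force: [2.9, 0.7, 1.6]
grip_width: 0.0304
clock: 9.2
position: [0.4736, 0.0595, 0.0092]
eef_rot: [[-0.001, -0.061, 0.998], [0.001, 0.998, 0.061], [-1.0, 0.001, -0.001]]
wrist_force: [1.8, 0.1, 0.7]
grip_width: 0.0301
t 9.2 at [0.474 0.06  0.009] shift [ 0.0001 -0.0004  0.0464] rot [-0.3 -0.1 -0.1] F [1.8 0.1 0.7] |sh| 0.046 ang 0.3
 q [ 0.12  0.33 -0.48  0.76  0.    0.06]
```

View pics/scene13c.png

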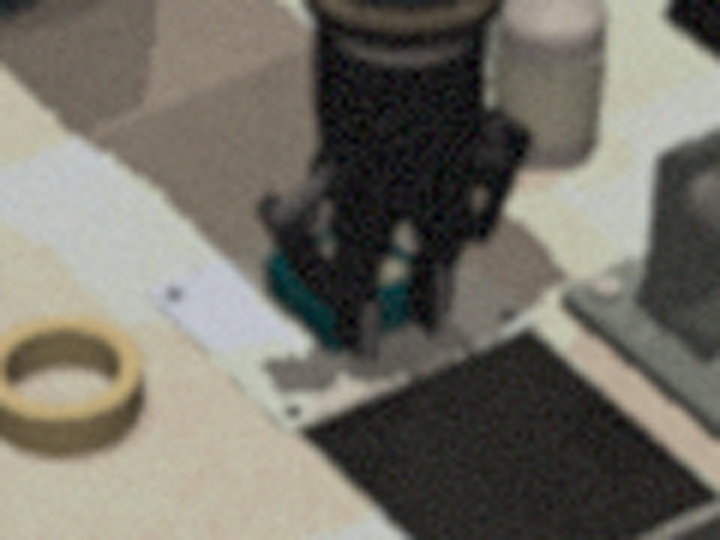

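The sample is on the plate, well past the sheet's edge. I'm backing off horizontally, then going up.

```bash
python3 -m pendant '[{"x":0,"y":0,"z":0.008,"wx":0,"wy":0,"wz":0,"jaw":0.03},{"x":0,"y":0,"z":0.02,"wx":0,"wy":0,"wz":0,"jaw":0.03},{"x":0,"y":0,"z":0.035,"wx":0,"wy":0,"wz":0,"jaw":0.03},{"x":0,"y":0,"z":0.045,"wx":0,"wy":0,"wz":0,"jaw":0.03},{"x":-0.01,"y":0,"z":0.05,"wx":0,"wy":0,"wz":0,"jaw":0.03}]'
python3 -m pendant '[{"x":-0.04,"y":0,"z":0,"wx":0,"wy":0,"wz":0,"jaw":0.03},{"x":-0.08,"y":0,"z":0,"wx":0,"wy":0,"wz":0,"jaw":0.03},{"x":-0.12,"y":0,"z":0,"wx":0,"wy":0,"wz":0,"jaw":0.03},{"x":-0.16,"y":0,"z":0,"wx":0,"wy":0,"wz":0,"jaw":0.03},{"x":-0.2,"y":0,"z":0,"wx":0,"wy":0,"wz":0,"jaw":0.03}]'
python3 - <<'E'
from h import *
p,d=r.grab_frame("scene"); cv2.imwrite("pics/scene14.png",p[:,:,::-1])
Q=cloud("scene",d)
for b in r.trace("scene","sample"):
    m=b["region"]; q=Q[m]; k=(q[:,2]>.017)&(q[:,2]<.035); q=q[k]
    if len(q)>20: print(round(b["conf"],2),b["box"],cv2.minAreaRect(q[:,:2].astype(np.float32)))
print(r.sense()["position"],r.sense()["clock"])
E
```

```text
clock: 9.67
position: [0.5252, 0.0626, 0.0177]
eef_rot: [[-0.003, -0.061, 0.998], [0.001, 0.998, 0.061], [-1.0, 0.001, -0.003]]
wrist_force: [-0.1, 0.8, 0.1]
grip_width: 0.0301
clock: 10.08
position: [0.5248, 0.0624, 0.2212]
eef_rot: [[-0.001, -0.061, 0.998], [0.001, 0.998, 0.061], [-1.0, 0.001, -0.001]]
wrist_force: [1.0, 0.6, 0.0]
grip_width: 0.0303
0.81 [242.2, 266.1, 272.3, 291.9] ((0.5421626567840576, -0.17923036217689514), (0.06081092730164528, 0.06377734243869781), 37.602970123291016)
0.72 [239.1, 301.6, 268.8, 328.0] ((0.6488215923309326, -0.23159870505332947), (0.0580931194126606, 0.06518219411373138), 65.42559814453125)
0.72 [453.2, 218.9, 484.3, 243.7] ((0.6661250591278076, 0.4086669087409973), (0.05992870777845383, 0.06898888200521469), 17.835683822631836)
0.61 [302.6, 210.4, 333.6, 233.9] ((0.4344025254249573, 0.05879143625497818), (0.0637824535369873, 0.06096382811665535), 3.73189640045166)
[0.5277497  0.06275954 0.22527868] 10.1833
```

View pics/scene14.png

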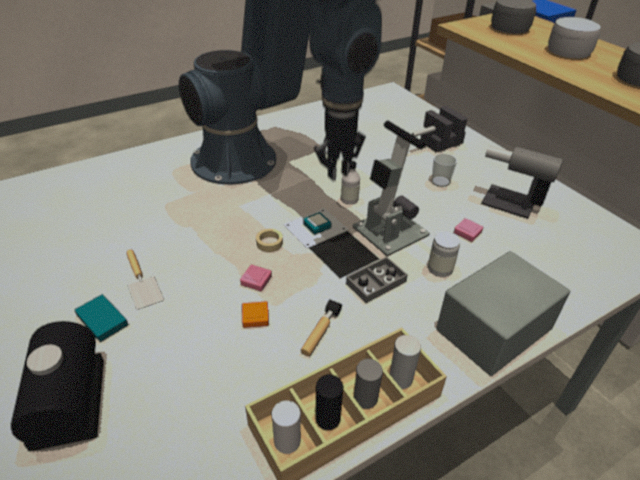

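The sample lies at (317,222), centred on the plate, and measures (0.434, 0.059) against the plate's (0.431, 0.057). The press stands raised at (400,135). The other items look unmoved, and the tool is clear above the bench.

Run:
```python
from h import *
print(r.close_job())
```

```text
the job is handed in; nothing more can be done
None
```

The press is open and standing on its own, and the sample lies on the cooling plate; I handed the job in at about 10 s on the robot's clock.

- **Press:** I pushed the handle bar up from underneath with shut fingertips, past the balance point. After I backed the fingers off, it stayed raised just past vertical in every later picture. Readings taken between moves never went above about 5 N at the wrist.
- **Sample:** I pushed it about 130 mm along the bench from its far side with two fingertips, at 2–3 N. It was never gripped or lifted. In the last picture its centre is about 4 mm from my estimate of the plate's centre, and it is square to the plate within about a degree.
- **Other things on the bench:** Comparing the first and last scene pictures by eye, nothing else moved and nothing fell. I did not measure each item again.
- **What went wrong:** The control program refused one move call as invalid before any contact. I sent it again with every field filled in, and it then ran.

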